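# Unload the fired setter plate and check its edges

## Task

Take every fired bar off the white setter plate and put it in the yellow tote, then push the tote along the rollers, without lifting it, until it is fully home against the stop of the green bay. With the plate clear, lay the straightedge on the cart top flush against the plate's red-striped long edge, roughly centred on it, and let go so that it lies there by itself for a good second; then do the same against the yellow-striped short edge. Finally lay the straightedge back lengthwise on its blue mat, leaving the bars in the tote in the bay and the other things on the cart where they are.

Things in the scene. Friction and masses are not known exactly. Their poses are not given: they have to be found in the camera images.
- plate: White ceramic setter plate, 110 (x) x 220 (y) x 16 mm, fixed. Origin: centre of its underside, on the cart top. Red-striped long edge: face at local x = -55 mm (robot side). Yellow-striped short edge: face at local y = +110 mm. Lying flush, the straightedge has its centre at local (-70, 0) mm at the red edge, (0, +125) mm at the yellow edge.
- bar0: Dark grey sintered steel test bar, 60 x 20 x 20 mm (long along its x), about 0.12 kg. Origin: centre of its underside. Starts lying on the setter plate. May be absent (2 to 4 bars are present).
- bar1: Dark grey sintered steel test bar, 60 x 20 x 20 mm (long along its x), about 0.12 kg. Origin: centre of its underside. Starts lying on the setter plate. May be absent (2 to 4 bars are present).
- bar2: Dark grey sintered steel test bar, 60 x 20 x 20 mm (long along its x), about 0.12 kg. Origin: centre of its underside. Starts lying on the setter plate. May be absent (2 to 4 bars are present).
- bar3: Dark grey sintered steel test bar, 60 x 20 x 20 mm (long along its x), about 0.12 kg. Origin: centre of its underside. Starts lying on the setter plate. May be absent (2 to 4 bars are present).
- tote: Loose open yellow plastic tote, 150 (x) x 140 (y) x 42 mm outside, walls and floor 5 mm, about 0.35 kg, standing on the rollers. Origin: centre of its underside. The four bars fit in one layer.
- lane: Fixed roller lane, 360 long in x = push direction (away from robot). Origin: centre of underside. 11 rollers, tops at 38 mm high, slight drag (the tote stays put). Rails 55 high, 146 apart; green bay from local x = 7 mm on, walls and end stop 77 high. Stop face at x = +160, so the tote is home at local x = +85 (within 7 mm); it starts at x = -60 to -88.
- straightedge: Loose aluminium straightedge, base bar 240 (x) x 30 (y) x 16 mm with true long faces on both sides (either may be used); on its middle stands an orange grip block 70 (x) x 14 (y) mm, from 16 to 50 mm height. About 0.3 kg. Origin: centre of its underside.
- mat: Thin blue mat, 320 (x) x 110 (y) x 1 mm, fixed on the cart top, where the straightedge belongs, along the mat's x. It may be treated as having no thickness. Origin: its centre.
- spool: Bystander: grey filament spool lying flat, 190 mm diameter, 60 mm high. Origin: centre of underside.
- tweezers: Bystander: stainless tweezers, 130 mm long along x, 7 mm high. Origin: middle of the underside.
- hexholder: Bystander: red aluminium hex key holder, 35 x 80 x 30 mm, keys standing up to 95 mm. Origin: centre of underside.
- scraper: Bystander: blue plastic scraper, 155 mm long along x, 16 mm high. Origin: on the underside near its middle.
- tub: Bystander: white desiccant tub, flip-top lid shut, 90 mm diameter, 99 mm high. Origin: centre of underside.
- beaker: Bystander: white ceramic cup, 70 mm diameter, 80 mm high. Origin: centre of underside.
Mind the look-alikes: they are no part of the job. What is shaped like the bar0 but orange or purple is not meant.

How it is judged:
By the outcome, as a careful person would: the job done as asked, in the order asked, and still so for the second after the job is handed in, with the robot touching nothing.
Of bar0, bar1, bar2, bar3 only 2 to 4 are there at a start; the rules pass over those that are not, and their reading is None.
At some moment in a run one of straightedge may be knocked a few centimetres aside while the robot is not near it.
Once in a run the grip may slacken for a moment while it holds something.
It also fails if it takes over 210 s, if anything falls off the work surface, if the arm or the gripper's body presses on something with over 40 N, if the wrist force passes 120 N, or if a joint passes its speed limit or range.

## Robot

A 6-joint arm with a two-finger parallel gripper is mounted at the origin on the work surface. World frame = base frame: x ahead of the robot, y to its left, z up, the work surface at z = 0. Lengths are in m, angles in rad, forces in N, time in s.
With the tool pointing down it reaches from about 0.3 to 0.85 m from the base axis. Payload 4.2 kg.
Tool frame: the origin (TCP) lies midway between the tips of the shut fingers; the grasp point (between the pads) lies manip.grip_depth behind it (manip.grip_depth is the distance from the TCP to the grasp point, in m); z points along the fingers, y is the line along which they close (so a half turn about z gives the same grasp; the last joint's range is limited). The gripper opens to 91 mm and grips with 3 to 60 N. Pads are 32 mm wide; open, the fingers measure 118 mm over their backs; the gripper's body (76 mm by 178 mm) begins 60 mm behind the grasp point.
Start: joints at [-1.315, 0.32, 1.565, -0, 1.257, -0.02], TCP at [0.157, -0.553, 0.214] pointing down, gripper open.
Joint ranges: [-3.11, 3.11], [-0.84, 2.01], [0.21, 2.61], [-1.34, 4.49], [0.05, 2.63], [-2.56, 2.56]. Speed limits (rad/s): [2.57, 2.57, 3.14, 3.14, 3.14, 3.14].

## Interface

Orientations are given as a rotation vector (axis times angle).
In Python, from bench import manip gives the robot as it stands. Calls block until the motion is done:
- manip.move_pose(position, orientation): joint-space move of the TCP to a pose.
- manip.move_l(position, feed=0.15, orientation=None): straight line of the TCP; orientation=None keeps the orientation; feed is the mean speed in m/s.
- manip.move_joints(angles): joint-space move.
- manip.ungrasp() and manip.grab(grasp_force=None): open the fingers fully, or close them until they stop; grasp_force is the grip in N (None keeps the last).
- manip.wait(seconds).
- manip.ik(position, orientation): joint angles nearest the present ones, or None.
- manip.read_state(): the state.
- manip.get_image(name): name is "scene" or "top" or "wrist"; returns a dict with "frame" (480x640x3 uint8, blue, green, red), "depth" (480x640 float32, m along the optical axis (not along the pixel's ray), 0 where there is no reading), "fx", "fy", "cx", "cy" (pixels), "view" (4x4, takes a point from world to camera coordinates); the wrist camera has in their place "mount" (4x4, takes a point from camera to tool coordinates, whose origin is the TCP and whose axes are the flange's). Camera axes: x right, y up, looking along -z (the intrinsics and any distortion apply to the point x, -y, -z); pixel columns grow to the right and rows downward; lengths in m; the calibration is good to about 2 mm. A picture is of the moment at which its call begins: read the wrist's pose just before it.
A pose or a line that the arm cannot do raises manip.IKError and nothing moves.
- manip.finish_job(): hands the job in; it is judged then, once.
The state is a dict: "time_s": time; "qpos": joint angles; "qd": joint speeds; "joint_torque": joint torques, N m; "tcp_pos": TCP position; "tool_rot": TCP orientation; "contact_force": force on the tool from outside, world axes, zero at the start; "ft_torque": the same for the moment, N m; "gripper_width": finger opening in m; "finger_force": force on a finger pad.
Only numpy, scipy, OpenCV 4.12 (cv2) and the standard library are available. Lean on these libraries where they do the work, as an engineer would, in place of code of your own. Each camera call takes 0.05 s, during which the arm holds its last target. There are 200 camera calls.

## Working session

There is one attempt and no reset: what is moved stays moved. The work goes in short steps, each a Python script; the robot and the scene stay as the last script left them, time stands still between calls to the robot, and variables do not carry over. Pictures are saved under pics/ and viewed, at most 14 in all, crops included, and the job is handed in when it is done.

```bash
ls && mkdir -p pics
python3 - <<'E'
from bench import manip
import cv2,numpy as np
for n in("top","scene"):
    d=manip.get_image(n); cv2.imwrite(f"pics/{n}0.png",d["frame"])
    np.savez(f"pics/{n}0.npz",**d)
    print(n,{k:d[k] for k in d if k not in("frame","depth")})
print(manip.read_state(),manip.grip_depth)
E
```

```text
pics
top {'fx': 579.712798515327, 'fy': 579.712798515327, 'cx': 314.4621465595282, 'cy': 241.76463742464173, 'view': array([[-0.00599761, -0.99994442,  0.008671  ,  0.02778981],
       [ 0.99026718, -0.00473337,  0.13909888, -0.58666981],
       [-0.13905011,  0.00942087,  0.99024053, -1.68662594],
       [ 0.        ,  0.        ,  0.        ,  1.        ]])}
scene {'fx': 451.5284838787847, 'fy': 451.5284838787847, 'cx': 319.88684646022193, 'cy': 239.37416697341513, 'view': array([[-0.5546309 ,  0.83189437,  0.01833921,  0.31405107],
       [-0.62503045, -0.4310597 ,  0.65078758,  0.33151071],
       [ 0.54929182,  0.34948434,  0.75903834, -1.40243668],
       [ 0.        ,  0.        ,  0.        ,  1.        ]])}
{'time_s': 0.1, 'qpos': array([-1.31496943e+00,  3.20185096e-01,  1.56557946e+00,  7.18024824e-06,
        1.25739977e+00, -1.99676492e-02]), 'qd': array([-0.00030022,  0.00031584, -0.00369589, -0.00131596, -0.00043336,
        0.00110193]), 'joint_torque': array([ 4.23048486e-04, -4.13332951e+01, -2.32510257e+01,  7.28862570e-02,
        4.22279129e-02, -5.21228799e-05]), 'tcp_pos': array([ 0.15648144, -0.55281116,  0.21322028]), 'tool_rot': array([-3.11022397e+00, -4.31627282e-01,  2.79674849e-04]), 'contact_force': array([ 0.44438829, -0.13771081,  0.67485502]), 'ft_torque': array([ 0.02802614, -0.0030054 ,  0.04205444]), 'finger_force': 0.0, 'gripper_width': 0.0914713655775597} 0.0188
```

View pics/top0.png

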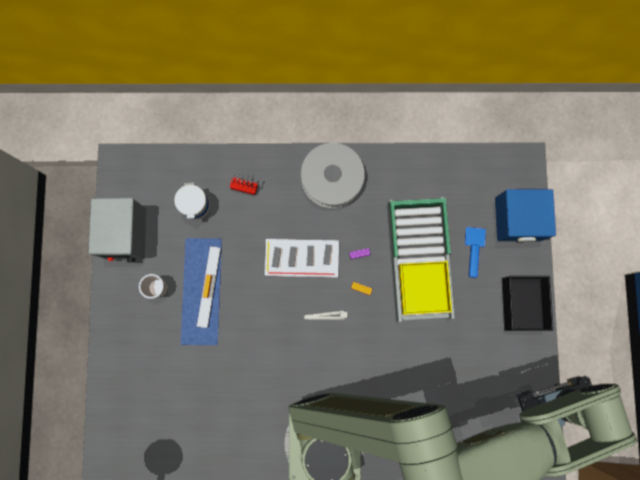

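View pics/scene0.png

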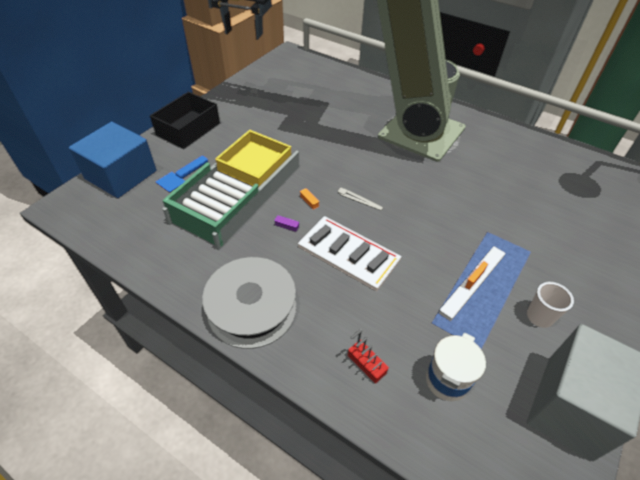

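The top view shows the plate at about (302,258), with a red stripe at the bottom and a yellow one at the left. Four dark grey bars lie on it at (277,257), (294,256), (310,255) and (327,254). The look-alikes are purple at (360,253) and orange at (361,288), both off the plate. The tote is at (425,288), the green bay at (420,228), and the straightedge at (208,287) on the blue mat.

```bash
cat > h.py <<'E'
from bench import manip
import cv2,numpy as np
from scipy.spatial.transform import Rotation as R
GD=manip.grip_depth
def snap(name):
    s=manip.read_state(); d=manip.get_image(name)
    if name=="wrist":
        T=np.eye(4);T[:3,:3]=R.from_rotvec(s["tool_rot"]).as_matrix();T[:3,3]=s["tcp_pos"]
        d["c2w"]=T@d["mount"]
    else: d["c2w"]=np.linalg.inv(d["view"])
    return d
def cast(d,uv,z):
    uv=np.atleast_2d(uv).astype(float)
    r=np.c_[(uv[:,0]-d["cx"])/d["fx"],-(uv[:,1]-d["cy"])/d["fy"],-np.ones(len(uv))]@d["c2w"][:3,:3].T
    o=d["c2w"][:3,3]; return o+r*((z-o[2])/r[:,2])[:,None]
def proj(d,p):
    q=(np.asarray(p)-d["c2w"][:3,3])@d["c2w"][:3,:3]
    return np.array([d["cx"]+d["fx"]*q[0]/-q[2],d["cy"]-d["fy"]*q[1]/-q[2]])
def hsv(d): return cv2.cvtColor(d["frame"],cv2.COLOR_BGR2HSV)
def blobs(mask,amin=20):
    c,_=cv2.findContours(mask,cv2.RETR_EXTERNAL,cv2.CHAIN_APPROX_NONE)
    return sorted([x for x in c if cv2.contourArea(x)>=amin],key=cv2.contourArea,reverse=True)
def rect(d,c,z):
    """min area rectangle on plane z: centre, long, short, yaw of long side (deg, -90..90)"""
    p=cast(d,c[:,0,:],z)[:,:2]
    (x,y),(w,h),_=r=cv2.minAreaRect((p*1000).astype(np.float32))
    b=cv2.boxPoints(r); e=[b[1]-b[0],b[2]-b[1]]; l=max(e,key=np.linalg.norm)
    yaw=(np.degrees(np.arctan2(l[1],l[0]))+90)%180-90
    return np.array([x,y]),max(w,h),min(w,h),yaw
def down(yaw):
    """tool pointing down; tool y (closing line) at world angle yaw (rad), half turn free"""
    best=None
    y=np.array([np.cos(yaw),np.sin(yaw),0]);z=np.array([0,0,-1.])
    return R.from_matrix(np.c_[np.cross(y,z),y,z]).as_rotvec()
def pick_rot(pos,yaw):
    c=[]
    for k in(0,np.pi):
        r=down(yaw+k);q=manip.ik(pos,r)
        if q is not None:c.append((abs(q-manip.read_state()["qpos"]).max()+ (10 if abs(q[5])>2.4 else 0),r))
    return min(c,key=lambda t:t[0])[1]
E
python3 - <<'E'
from h import *
d=snap("top");H=hsv(d)
def show(n,lo,hi,z,a=20,k=6):
    for c in blobs(cv2.inRange(H,lo,hi),a)[:k]:
        m=c[:,0].mean(0);p,l,s,y=rect(d,c,z);print(n,m.round(),p.round(),round(l),round(s),round(y,1))
show("white",(0,0,200),(180,40,255),.016,100)
show("yellow",(25,200,150),(35,255,255),.080,100)
show("green",(60,60,60),(90,255,255),.077,100)
show("orange",(8,150,150),(20,255,255),.05)
show("mat",(105,80,60),(125,255,200),0,300)
m=cv2.inRange(H,(0,0,0),(180,255,110));w=np.zeros_like(m);w[242:274,267:337]=255
for c in blobs(m&w):print("bar",c[:,0].mean(0),*rect(d,c,.036))
for n,p in(("plate",(302,258)),("tote",(425,288)),("spool",(333,160)),("tweez",(325,316)),("roller",(420,228)),("table",(400,350))):
    z=d["depth"][p[1],p[0]]; 
    r=np.array([(p[0]-d["cx"])/d["fx"]*z,-(p[1]-d["cy"])/d["fy"]*z,-z,1]);print(n,(d["c2w"]@r)[:3].round(3))
print(manip.read_state()["time_s"])
E
```

```text
white [299. 258.] [543.  64.] 217 104 88.3
white [604. 206.] [ 706. -861.] 174 91 -16.6
white [189. 200.] [722. 405.] 88 86 45.1
white [204. 312.] [382. 354.] 85 28 -8.7
white [212. 260.] [536. 332.] 81 28 -7.7
white [420. 250.] [ 562. -296.] 131 12 -87.1
yellow [427. 289.] [ 447. -292.] 144 138 3.4
green [419. 220.] [ 625. -283.] 167 165 -87.0
mat [523. 217.] [ 675. -625.] 181 160 90.0
mat [203. 292.] [446. 367.] 319 110 -1.2
mat [474. 250.] [ 559. -466.] 154 61 -2.4
plate [0.541 0.062 0.019]
tote [ 0.448 -0.302  0.037]
spool [ 0.833 -0.033  0.057]
tweez [ 0.368 -0.006  0.004]
roller [ 0.627 -0.292  0.039]
table [ 0.266 -0.229 -0.004]
0.15
```

Run:
```python
from h import *
p=[.52,.06,.33]
manip.move_pose(p,pick_rot(p,np.pi/2))
d=snap("wrist");print(d["mount"].round(3),d["fx"],d["c2w"].round(3))
cv2.imwrite("pics/w1.png",d["frame"]);np.savez("pics/w1.npz",**d)
p=[.45,-.29,.40]
manip.move_pose(p,pick_rot(p,np.pi/2))
d=snap("wrist");cv2.imwrite("pics/w2.png",d["frame"]);np.savez("pics/w2.npz",**d)
print(manip.read_state()["time_s"],manip.read_state()["qpos"])
```

```text
[[ 0.     0.971  0.238  0.067]
 [ 1.    -0.    -0.001 -0.   ]
 [-0.001  0.238 -0.971 -0.171]
 [ 0.     0.     0.     1.   ]] 413.0524285757391 [[ 0.001 -0.971 -0.238  0.453]
 [ 1.     0.001 -0.     0.059]
 [ 0.    -0.238  0.971  0.501]
 [ 0.     0.     0.     1.   ]]
4.1667 [-5.92178570e-01  2.00334116e-01  1.27386871e+00  5.03754273e-04
  1.66795389e+00 -2.16449030e+00]
```

```bash
cd pics && python3 -c "
import cv2,numpy as np
cv2.imwrite('w12.png',cv2.resize(np.hstack([cv2.imread('w1.png'),cv2.imread('w2.png')]),(800,300)))"
```

```text
(no output)
```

View pics/w12.png

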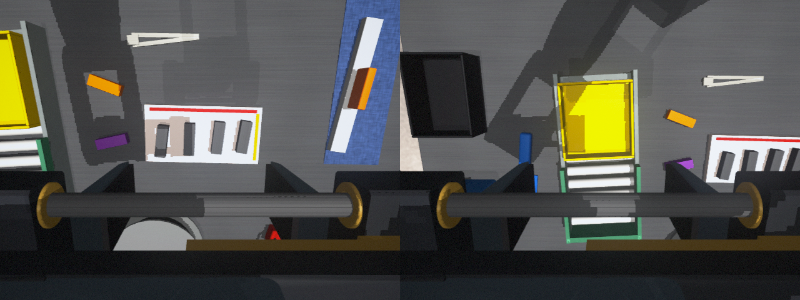

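View pics/w1.png

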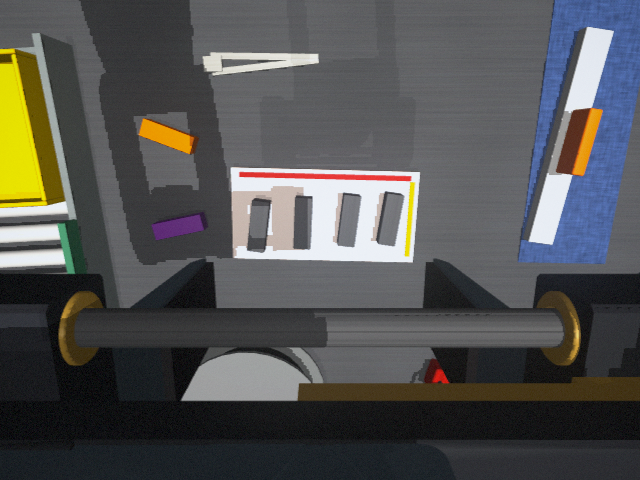

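In w1 the plate is at about (325,215), with four grey bars on it at (259,224), (303,222), (349,220) and (390,218). The orange block at (167,136) and the purple one at (179,227) lie off the plate. They are the wrong colour and not part of the job. In w2 the tote sits inside the rails at the near end of the lane and is empty.

Run:
```python
from h import *
d=dict(np.load("pics/w1.npz"));H=hsv(d)
w=cv2.inRange(H,(0,0,150),(180,70,255))|cv2.inRange(H,(0,150,100),(6,255,255))|cv2.inRange(H,(25,150,150),(35,255,255))
w[:, :220]=0;w[:,440:]=0;w[:150]=0;w[275:]=0
w=cv2.morphologyEx(w,cv2.MORPH_CLOSE,np.ones((5,5)))
c=blobs(w,3000)[0];print("plate",*rect(d,c,.016))
hull=cv2.convexHull(c);inside=np.zeros_like(w);cv2.drawContours(inside,[hull],-1,255,-1);inside=cv2.erode(inside,np.ones((7,7)))
for x,y in((259,224),(303,222),(349,220),(390,218)):print(H[y,x-14:x+15,2])
dark=cv2.inRange(H,(0,0,0),(180,255,110))&inside
for c in blobs(dark,200):print("bar",c[:,0].mean(0).round(),*rect(d,c,.036))
r=cv2.inRange(H,(0,150,100),(6,255,255));r[:150]=0;r[200:]=0
for c in blobs(r,50)[:1]:print("red",*rect(d,c,.016))
for c in blobs(cv2.inRange(H,(25,150,150),(35,255,255))[:, 380:].copy(),50)[:1]:c[:,0,0]+=380;print("yel",*rect(d,c,.016))
for n,z in(("w2",.08),):
    d=dict(np.load("pics/w2.npz"));H=hsv(d)
    c=blobs(cv2.inRange(H,(25,150,90),(35,255,255)),500)[0];print("tote",*rect(d,c,z));print(cast(d,cv2.boxPoints(cv2.minAreaRect(c)),z).round(3))
    c=blobs(cv2.inRange(H,(60,60,40),(90,255,255)),100)
    for k in c[:2]:print("green",*rect(d,k,.077))
```

```text
plate [540.00744629  64.77116394] 220.4676971435547 109.79707336425781 88.53537
[203 201 201 189 144 115 118 117 115 118 113 115 113 115 116 115 117 117
 120 116 116 100  74 174 246 245 237 199 199]
[198 197 201 198 176  91  85  87  89  81  87  86  82  84  86  88  86  90
 100 126 125 116 171 246 246 246 247 246 246]
[237 200 201 188 139  91 124 127 130 127 127 127 126 125 128 127 124 126
 126 125 128 129 143 205 247 246 246 247 245]
[200 198 195 174  70  66  81 120 125 128 123 122 123 117 123 122 122 121
 117 122 123 123 125 135 201 246 246 245 246]
bar [301. 221.] [544.09698486  39.52419662] 61.6555290222168 18.09949493408203 -3.1310654
bar [260. 225.] [547.19854736 -10.46811485] 61.96342086791992 20.86544418334961 -7.949196
red [493.20840454  66.34906006] 198.15223693847656 5.251567840576172 88.57312
yel [544.41589355 166.75294495] 88.56159210205078 4.872488021850586 -1.480957
tote [ 445.53674316 -293.99261475] 149.17616271972656 139.6143341064453 2.8552094
[[ 0.374 -0.367  0.08 ]
 [ 0.368 -0.228  0.08 ]
 [ 0.516 -0.216  0.08 ]
 [ 0.524 -0.365  0.08 ]]
green [ 674.88848877 -281.20294189] 163.18179321289062 62.60136795043945 -87.71409
green [ 565.70776367 -362.4145813 ] 52.49752426147461 11.913207054138184 3.3984299
```

```bash
cat > bars.py <<'E'
from h import *
import sys
def find():
    d=dict(np.load("pics/w1.npz"));H=hsv(d);out=[]
    pc,py=np.array([540.,64.8]),np.radians(-1.47)
    quad=[proj(d,[*(pc+np.array([[np.cos(py),-np.sin(py)],[np.sin(py),np.cos(py)]])@[a*50,b*105])/1000,.016]) for a,b in((-1,-1),(1,-1),(1,1),(-1,1))]
    m=np.zeros(H.shape[:2],np.uint8);cv2.fillPoly(m,[np.int32(quad)],255)
    k=cv2.inRange(H,(0,0,0),(180,255,150))&m&cv2.bitwise_not(cv2.inRange(H,(0,110,0),(180,255,255)))
    for c in blobs(cv2.morphologyEx(k,cv2.MORPH_OPEN,np.ones((3,3))),300):out.append(rect(d,c,.034))
    return sorted(out,key=lambda b:b[0][1])
TC,TY=np.array([.4455,-.294]),np.radians(2.9)
def go(i,b,ly):
    c,yaw=b[0]/1000,np.radians(b[3])
    p=np.array([*c,.12]);r=pick_rot(p,yaw)
    manip.move_pose(p,r);manip.move_l([*c,.021],.12)
    f=manip.read_state()["contact_force"];manip.grab(30);s=manip.read_state()
    print(i,"grab",s["gripper_width"].round(4),s["finger_force"],f.round(1))
    if s["gripper_width"]<.05: manip.ungrasp();manip.move_l(p,.2);return False
    manip.move_l([*c,.13],.2)
    t=TC+np.array([-np.sin(TY),np.cos(TY)])*ly
    p=np.array([*t,.13]);r=pick_rot(p,TY);manip.move_pose(p,r)
    s=manip.read_state();print("  carry",s["gripper_width"].round(4),s["finger_force"])
    if s["gripper_width"]<.05:return False
    manip.move_l([*t,.049],.1);s=manip.read_state();print("  down",s["contact_force"].round(1),s["gripper_width"].round(4))
    manip.ungrasp();manip.move_l([*t,.13],.2);print("  t",manip.read_state()["time_s"]);return True
if __name__=="__main__":
    B=find()
    for b in B:print(b[0].round(1),[round(float(v),1) for v in b[1:]])
    if len(sys.argv)>1:
        for a in sys.argv[1:]:
            i=int(a)
            if not go(i,B[i],[-.043,-.0143,.0143,.043][i]):print("FAILED");break
E
python3 bars.py
```

```text
[547.5 -11. ] [63.1, 22.2, -7.1]
[544.2  39.7] [62.5, 19.7, -2.7]
[541.5  92.4] [61.9, 20.7, -6.6]
[540.2 139.5] [61.5, 22.5, -8.3]
```

Four bars found, each about 60 x 20 mm and lying inside the plate, which matches the description. I'll run bar 0 first as a test.

```bash
python3 bars.py 0
python3 - <<'E'
from h import *
cv2.imwrite("pics/s1.png",snap("scene")["frame"][90:330,120:440].repeat(2,0).repeat(2,1))
print(manip.read_state()["qpos"])
E
```

```text
[547.5 -11. ] [63.1, 22.2, -7.1]
[544.2  39.7] [62.5, 19.7, -2.7]
[541.5  92.4] [61.9, 20.7, -6.6]
[540.2 139.5] [61.5, 22.5, -8.3]Traceback (most recent call last):
  File "bars.py", line 32, in <module>
    if not go(i,B[i],[-.043,-.0143,.0143,.043][i]):print("FAILED");break
           ~~^^^^^^^^^^^^^^^^^^^^^^^^^^^^^^^^^^^^^
  File "bars.py", line 17, in go
    print(i,"grab",s["gripper_width"].round(4),s["finger_force"],f.round(1))
                   ^^^^^^^^^^^^^^^^^^^^^^^^
AttributeError: 'float' object has no attribute 'round'
```

```bash
sed -i 's/s\["gripper_width"\].round(4)/round(s["gripper_width"],4)/' bars.py
python3 - <<'E'
from h import *
s=manip.read_state();print(s["gripper_width"],s["finger_force"],s["contact_force"],s["tcp_pos"])
manip.ungrasp();p=s["tcp_pos"].copy();p[2]=.08;manip.move_l(p,.2)
E
python3 bars.py 0
python3 - <<'E'
from h import *
cv2.imwrite("pics/s1.png",snap("scene")["frame"][90:330,120:440].repeat(2,0).repeat(2,1))
print(manip.read_state()["qpos"])
E
```

```text
0.0599834631702699 30.000512301921844 [ 0.38935092 -0.43966311  0.89598954] [ 0.54800574 -0.01095971  0.02134858]
[547.5 -11. ] [63.1, 22.2, -7.1]
[544.2  39.7] [62.5, 19.7, -2.7]
[541.5  92.4] [61.9, 20.7, -6.6]
[540.2 139.5] [61.5, 22.5, -8.3]
0 grab 0.0595 30.00040054321289 [0.1 0.1 0.1]
  carry 0.0597 29.999723732471466
  down [-0.1  0.3 -0.6] 0.0593
  t 14.7417
[-6.65718848e-01  3.63892623e-01  1.72695743e+00 -3.80011888e-05
  1.05350018e+00 -7.16337592e-01]
```

View pics/s1.png

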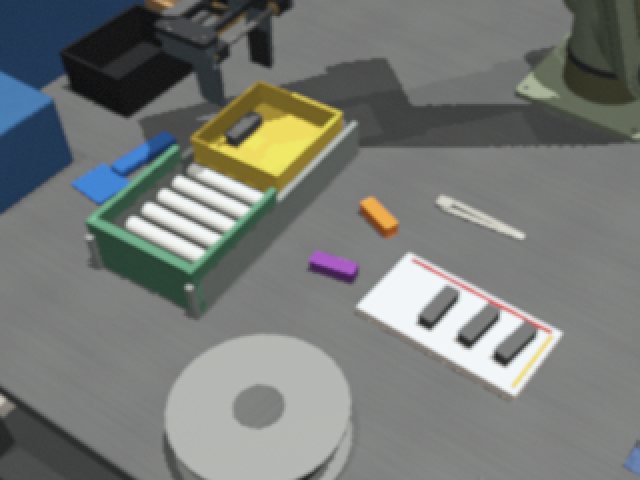

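The first bar lies in the tote near the far side wall at crop (244,128). Three remain on the plate at (440,306), (478,325) and (515,342), and the tote has not moved. I'll carry on with those.

```bash
python3 bars.py 1 2 3
```

```text
[547.5 -11. ] [63.1, 22.2, -7.1]
[544.2  39.7] [62.5, 19.7, -2.7]
[541.5  92.4] [61.9, 20.7, -6.6]
[540.2 139.5] [61.5, 22.5, -8.3]
1 grab 0.0597 30.00034511089325 [ 0.3 -0.3 -0.3]
  carry 0.0597 29.999629855155945
  down [-0.2 -0.4 -0.3] 0.06
  t 22.0167
2 grab 0.0599 30.00041037797928 [-0.3  0.3  0.7]
  carry 0.0597 29.99957710504532
  down [ 0.1  0.7 -1.4] 0.0596
  t 29.3917
3 grab 0.0598 30.000429153442383 [0.9 0.6 0.5]
  carry 0.0593 29.99957710504532
  down [-0.6 -0.5 -0.5] 0.0596
  t 36.8833
```

Run:
```python
from h import *
TC,TY=np.array([.4455,-.294]),np.radians(2.9)
u=np.array([np.cos(TY),np.sin(TY)])
P=lambda s,z:[*(TC+u*s),z]
manip.move_l(P(-.115,.13),.2,pick_rot(P(-.115,.13),TY)); manip.grab(10)
manip.move_l(P(-.115,.060),.1)
f0=manip.read_state()["contact_force"]
manip.move_l(P(-.088,.060),.05);print((manip.read_state()["contact_force"]-f0).round(1))
s=.06;manip.move_l(P(s,.060),.07)
while s<.1:
    F=(manip.read_state()["contact_force"]-f0);print(round(s,3),manip.read_state()["tcp_pos"].round(4),F.round(1))
    if -F[:2]@u>12:break
    s+=.004;manip.move_l(P(s,.060),.03)
manip.wait(.3);print((manip.read_state()["contact_force"]-f0).round(1))
manip.move_l(P(s-.03,.060),.06);manip.move_l(P(s-.03,.14),.2);manip.ungrasp()
print(manip.read_state()["time_s"])
p=[.42,-.19,.36];manip.move_pose(p,pick_rot(p,np.pi/2))
d=snap("wrist");np.savez("pics/w3.npz",**d);cv2.imwrite("pics/w3.png",d["frame"]);print(manip.read_state()["time_s"])
```

```text
[-0.6  1.1 -0.3]
0.06 [ 0.5055 -0.2912  0.06  ] [-1.   0.7 -0.2]
0.064 [ 0.5102 -0.291   0.0602] [-0.7  0.8 -0.3]
0.068 [ 0.514  -0.2906  0.0601] [-0.4  1.7 -0.7]
0.072 [ 0.5179 -0.2903  0.06  ] [-0.5  0.2 -0.2]
0.076 [ 0.5219 -0.2901  0.06  ] [ 0.8  1.2 -0.5]
0.08 [ 0.5259 -0.2899  0.06  ] [-1.1  0.1  0.3]
0.084 [ 0.5299 -0.2897  0.06  ] [-0.2  0.1 -1.3]
0.088 [ 0.5331 -0.2896  0.06  ] [-3.8 -0.5  0.6]
0.092 [ 0.5331 -0.2896  0.0599] [-13.   -3.1   7.5]
[-13.6  -3.3   7.8]
47.9833
49.325
```

View pics/w3.png

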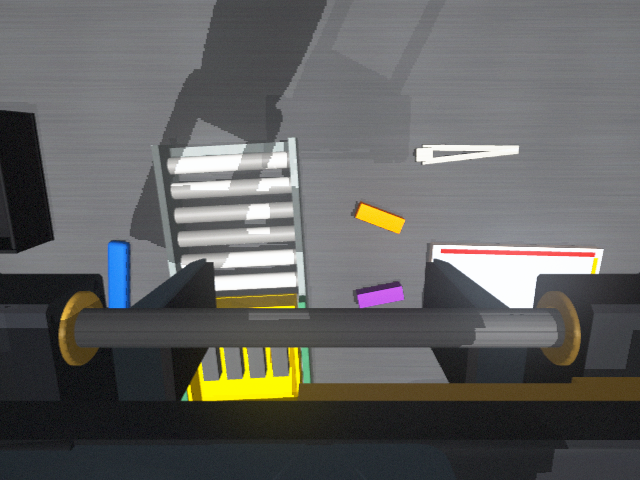

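The tote is against the stop: the push force jumped to 13 N and the finger stopped after about 176 mm of tote travel, against 173 expected. All four bars are in it, at (210,362), (232,362), (256,362) and (280,362). Next I'll confirm this in the top view and measure the straightedge.

```bash
cat > se.py <<'E'
from h import *
def look(p,tag):
    manip.move_pose(p,down(np.pi/2));d=snap("wrist");cv2.imwrite(f"pics/{tag}.png",d["frame"]);np.savez(f"pics/{tag}.npz",**d);return d
def edge(d,v=60):
    """straightedge: orange block top (z=.05) and white bar (z=.016)"""
    H=hsv(d);H[300:]=0;res=[]
    o=[rect(d,c,.05) for c in blobs(cv2.inRange(H,(5,120,60),(20,255,255)),100)]
    print("orange",[(r[0].round(1),[round(float(v),1) for v in r[1:]]) for r in o])
    w=cv2.inRange(H,(0,0,150),(180,70,255))|cv2.inRange(H,(5,120,60),(20,255,255))
    w=cv2.morphologyEx(w,cv2.MORPH_CLOSE,np.ones((9,9)))
    for c in blobs(w,1000):
        r=rect(d,c,.016);print("white",c[:,0].mean(0).round(),r[0].round(1),[round(float(v),1) for v in r[1:]]);res.append(r)
    return o,res
E
python3 - <<'E'
from se import *
d=look([.52,.31,.36],"w4");edge(d)
t=snap("top");H=hsv(t)
for c in blobs(cv2.inRange(H,(25,150,120),(35,255,255)),100)[:1]:print("tote",*rect(t,c,.08))
for c in blobs(cv2.inRange(H,(60,60,60),(90,255,255)),100)[:2]:print("green",*rect(t,c,.077))
b=t["frame"][190:330,180:470];cv2.imwrite("pics/t4.png",np.vstack([cv2.resize(b,(640,309)),cv2.resize(d["frame"][:280],(640,280))]))
print(manip.read_state()["time_s"])
E
```

```text
orange [(array([438.1, 387.6]), [69.4, 17.1, -8.3]), (array([639.9, 602. ]), [34.8, 10.6, 89.9])]
white [126. 210.] [540.   64.7] [220.1, 109.7, 88.5]
white [387. 121.] [438.3 389.8] [239.8, 30.5, -8.1]
white [497. 139.] [452.7 524.9] [78.8, 77.6, 89.9]
white [599. 254.] [595.  672.6] [110.0, 52.3, 89.9]
tote [ 618.12091064 -284.86108398] 151.68785095214844 142.2895050048828 2.8214417
green [ 624.85357666 -282.90527344] 168.025390625 164.79151916503906 -86.97172
51.275
```

View pics/t4.png

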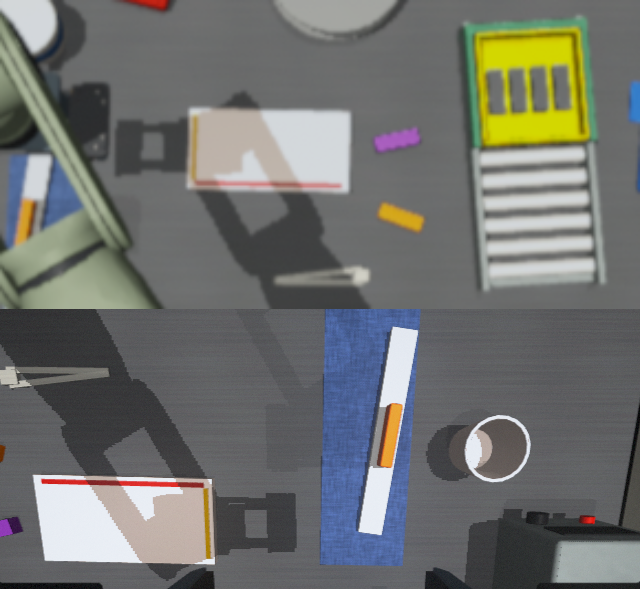

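The straightedge has been knocked sideways on the mat (second panel, orange block at about (391,435)). It now sits at (438,389) mm with yaw -8.1°. The top panel shows the tote with its bars at the end of the green bay. Its centre is at x = 618 mm, about 173 mm from the start, so it is home.

```bash
cat > mv.py <<'E'
from se import *
PC,PY=np.array([.5400,.0648]),np.radians(-1.47)
Rm=np.array([[np.cos(PY),-np.sin(PY)],[np.sin(PY),np.cos(PY)]])
W=lambda l:PC+Rm@np.array(l)
Z=.023
def st(t):
    s=manip.read_state();print(t,"w",round(s["gripper_width"],4),"f",round(s["finger_force"],1),"F",s["contact_force"].round(1),"tcp",s["tcp_pos"].round(4),"t",s["time_s"],flush=True);return s
def take(c,yaw):
    """grasp the block of the straightedge at c (m), lying along yaw (rad)"""
    p=[*c,.15];manip.move_pose(p,pick_rot(p,yaw+np.pi/2));manip.move_l([*c,Z],.12)
    st("at");manip.grab(50);s=st("held");assert .011<s["gripper_width"]<.017
    manip.move_l([*c,.075],.12);s=st("up")
def place(l,push,yaw,via=()):
    """lay it: approach at local l - 8 mm along push, push against the plate, let go"""
    push=np.array(push,float)
    a=W(np.array(l)-.008*push);w=Rm@push;h=.075
    r=pick_rot([*a,h],yaw+np.pi/2)
    for v in via:manip.move_l([*v,h],.2)
    manip.move_pose([*a,h],r);s=st("carried");assert .011<s["gripper_width"]<.017
    manip.move_l([*a,Z+.001],.08);f0=manip.read_state()["contact_force"];k=.004
    manip.move_l([*(a+w*k),Z+.001],.03)
    while k<.016:
        F=manip.read_state()["contact_force"]-f0
        if -F[:2]@w>6:break
        k+=.001;manip.move_l([*(a+w*k),Z+.001],.02)
    print("pushed",round(k*1000),"mm, nominal 8",F.round(1))
    manip.move_l([*(a+w*k),Z],.02);st("laid");manip.ungrasp();manip.move_l([*(a+w*k),.12],.15);manip.wait(1.2);st("free")
E
python3 - <<'E'
from mv import *
take(np.array([.4382,.389]),np.radians(-8.2))
place((-.070,0),(1,0),PY+np.pi/2,[(.45,.27)])
d=look([.50,.02,.36],"w5");edge(d)
print(manip.read_state()["time_s"])
E
```

```text
at w 0.0914 f 0.0 F [-1.1 -0.2  1.1] tcp [0.4388 0.3894 0.0238] t 53.4333
held w 0.0137 f 50.0 F [-0.1  1.4 -1.2] tcp [0.4383 0.3892 0.0229] t 54.5917
up w 0.0137 f 50.0 F [ 0.8 -0.1 -2.9] tcp [0.4376 0.3885 0.0744] t 55.175
carried w 0.0135 f 50.0 F [ 0.1  0.4 -3.9] tcp [0.4626 0.0678 0.0751] t 56.9167
pushed 11 mm, nominal 8 [-6.3 -0.1  3.9]
laid w 0.0139 f 50.0 F [-6.6  0.9  1.9] tcp [0.471  0.0665 0.0229] t 59.9917
free w 0.0914 f 0.0 F [-0.  -0.4  0.3] tcp [0.473  0.0665 0.12  ] t 63.2167
orange [(array([ 446.4, -104.1]), [59.0, 20.8, 69.5]), (array([469.5,  65.6]), [68.4, 14.3, 88.6]), (array([618.7, 313.2]), [33.8, 9.2, 90.0])]
white [354. 211.] [525.   64.7] [239.9, 139.7, 88.6]
white [ 59. 157.] [ 445.1 -306.4] [201.7, 151.0, 1.3]
white [295.  84.] [370.2  -5.3] [125.9, 22.1, -90.0]
64.7667
```

View pics/w5.png

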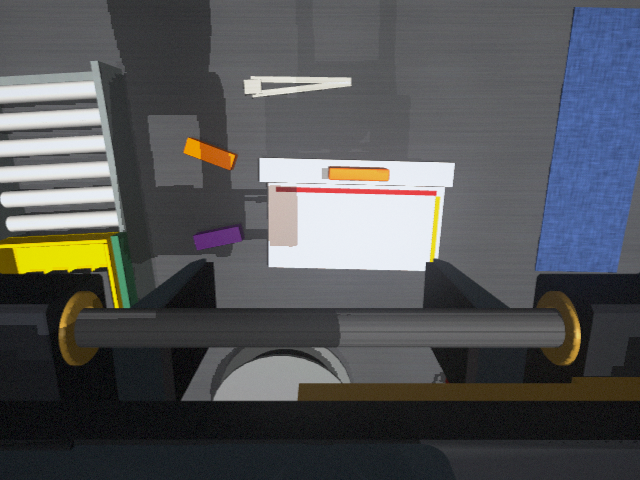

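The straightedge lies against the red edge: the outline of plate plus straightedge measures 139.7 mm across (110+30 expected), at yaw 88.6° and centred within 1 mm. On to the yellow edge.

Run:
```python
from mv import *
take(np.array([.4702,.0663]),PY+np.pi/2)
place((0,.125),(0,-1),PY)
d=look([.53,.13,.36],"w6");edge(d)
print(manip.read_state()["time_s"])
```

```text
at w 0.0908 f 0.0 F [ 0.4  0.5 -0.1] tcp [0.4708 0.0664 0.0236] t 67.475
held w 0.0136 f 50.0 F [ 1.4 -0.6 -1.8] tcp [0.4705 0.0663 0.023 ] t 68.6333
up w 0.0136 f 50.0 F [-0.7 -0.5 -3.3] tcp [0.4693 0.0662 0.0744] t 69.2167
carried w 0.0139 f 50.0 F [-0.2 -0.5 -3.7] tcp [0.5428 0.1973 0.0743] t 70.45
pushed 10 mm, nominal 8 [-1.   7.  -1.3]
laid w 0.0136 f 50.0 F [-1.3  7.4 -3. ] tcp [0.5434 0.1895 0.0235] t 73.2667
free w 0.0915 f 0.0 F [-0.3  0.5  1.1] tcp [0.5431 0.1878 0.12  ] t 76.4917
orange [(array([448.9, -95.7]), [63.0, 21.1, 69.4]), (array([646.9, 421.9]), [34.8, 10.5, -90.0]), (array([ 647.1, -163.1]), [32.3, 10.5, -90.0])]
white [302. 202.] [541.3  80. ] [251.2, 239.2, 88.8]
white [204.  58.] [367.2  -2.6] [125.4, 21.0, -85.0]
white [  8. 152.] [ 469.1 -239.8] [145.9, 33.3, -10.3]
white [118. 128.] [ 447.9 -111.7] [67.4, 22.5, 69.4]
77.5167
```

View pics/w6.png

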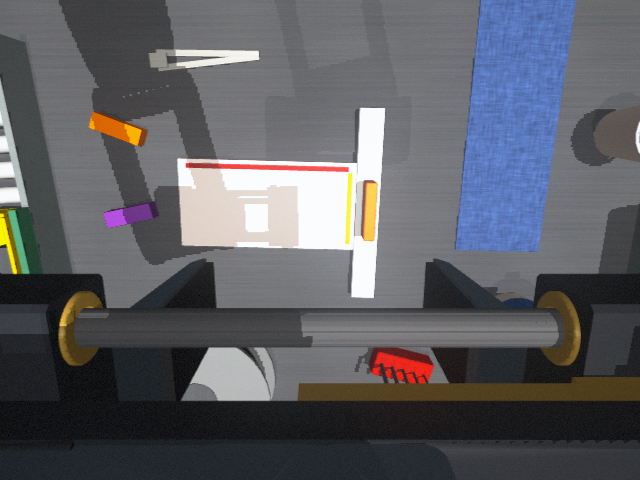

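Run:
```python
from se import *
d=dict(np.load("pics/w6.npz"));H=hsv(d);m=cv2.inRange(H,(0,0,150),(180,70,255))
def fit(rows,side,lo,hi,z):
    p=[];
    for v in rows:
        c=np.where(m[v,lo:hi])[0]+lo;p.append((c.max()+.5 if side else c.min()-.5,v))
    q=cast(d,p,z);k=np.polyfit(q[:,0],q[:,1],1);return np.degrees(np.arctan(k[0])),np.polyval(k,.543)
print("SE right",fit(list(range(115,170))+list(range(250,262)),1,340,400,.016))
print("SE left lower",fit(range(252,265),0,340,400,.016),"upper",fit(range(112,158),0,340,400,.016))
g=cv2.cvtColor(d["frame"],cv2.COLOR_BGR2GRAY);print(g[200:203,340:366])
d=dict(np.load("pics/w4.npz"));H=hsv(d)
for c in blobs(cv2.inRange(H,(105,80,60),(125,255,200)),3000):print("mat",*rect(d,c,0))
c=dict(np.load("pics/top0.npz"))
```

```text
SE right (np.float64(-1.322435207387062), np.float64(0.20535450220482515))
SE left lower (np.float64(-4.951945657299017), np.float64(0.1784772534008216)) upper (np.float64(-1.3624079527789883), np.float64(0.17454412445192716))
[[252 252 252 252 253 252 251 228 226 227 227 242 252 252 250 234 221 212
  210 210 207 198 140 101 108 149]
 [252 252 252 252 252 252 251 227 227 227 230 245 252 252 250 232 220 211
  213 211 212 199 139 100 107 147]
 [252 252 252 252 252 252 251 226 226 226 229 245 252 252 249 229 221 212
  210 211 209 194 129 103 112 154]]
mat [448.91296387 367.47399902] 309.00164794921875 111.2863998413086 -1.2039948
```

The straightedge is flush at the yellow edge: its yaw is -1.35° against the plate's -1.47°, its face is at y = 174.5 mm against the edge's 174.8, and no gap shows. Now I'll lay it back on the mat at (446,367) mm, yaw -1.2°.

Run:
```python
from mv import *
take(np.array([.5432,.1897]),PY)
c=np.array([.446,.367]);y=np.radians(-1.2);s=manip.read_state()
manip.move_l([.50,.25,.075],.2);manip.move_l([*c,.075],.2,pick_rot([*c,.075],y+np.pi/2))
s=st("carried");assert .011<s["gripper_width"]<.017
manip.move_l([*c,Z+.001],.08);st("laid");manip.ungrasp();manip.move_l([*c,.15],.15)
d=look([.52,.29,.36],"w7");edge(d)
manip.move_pose([.25,-.40,.3],down(np.pi/2));manip.wait(.5)
t=snap("top");cv2.imwrite("pics/t7.png",t["frame"]);H=hsv(t)
for k in blobs(cv2.inRange(H,(25,150,120),(35,255,255)),100)[:1]:print("tote",*rect(t,k,.08))
for k in blobs(cv2.inRange(H,(105,80,60),(125,255,200)),300)[:3]:print("mat",*rect(t,k,0))
st("end")
```

```text
at w 0.0914 f 0.0 F [ 0.7 -0.4  0.2] tcp [0.5438 0.1899 0.0238] t 79.6
held w 0.0137 f 50.0 F [-0.   0.5  0.8] tcp [0.5432 0.1897 0.023 ] t 80.7583
up w 0.014 f 50.0 F [ 0.2  0.  -2.6] tcp [0.5425 0.1894 0.0744] t 81.3417
carried w 0.0138 f 50.0 F [-0.   0.6 -3.9] tcp [0.4464 0.366  0.0748] t 82.6583
laid w 0.0138 f 50.0 F [ 0.2  0.4 -3.5] tcp [0.4462 0.367  0.0239] t 83.4417
orange [(array([446.3, 365.1]), [68.9, 16.8, -1.2]), (array([455.5, -60.1]), [23.9, 21.1, -10.3]), (array([636. , 581.1]), [34.7, 10.5, -90.0])]
white [140. 211.] [540.   64.9] [220.6, 109.8, 88.5]
white [384. 130.] [446.2 367.2] [239.1, 30.6, -1.2]
white [516. 142.] [453.1 527.8] [78.9, 78.5, -41.9]
white [609. 255.] [593.1 664.9] [82.3, 48.0, -90.0]Traceback (most recent call last):
  File "<stdin>", line 8, in <module>
bench.IKError: the arm cannot take that pose within its joint ranges
```

Run:
```python
from mv import *
manip.move_pose([.36,.14,.36],down(np.pi/2));manip.move_joints([-1.315,.32,1.565,0,1.257,-.02]);manip.wait(.5)
t=snap("top");cv2.imwrite("pics/t7.png",t["frame"]);H=hsv(t)
for k in blobs(cv2.inRange(H,(25,150,120),(35,255,255)),100)[:1]:print("tote",*rect(t,k,.08))
st("end")
```

```text
tote [ 618.12719727 -284.98931885] 151.68785095214844 142.54632568359375 2.821457
end w 0.0911 f 0.0 F [ 0.3  0.  -0.4] tcp [ 0.1566 -0.5532  0.2136] t 90.6833
```

View pics/t7.png

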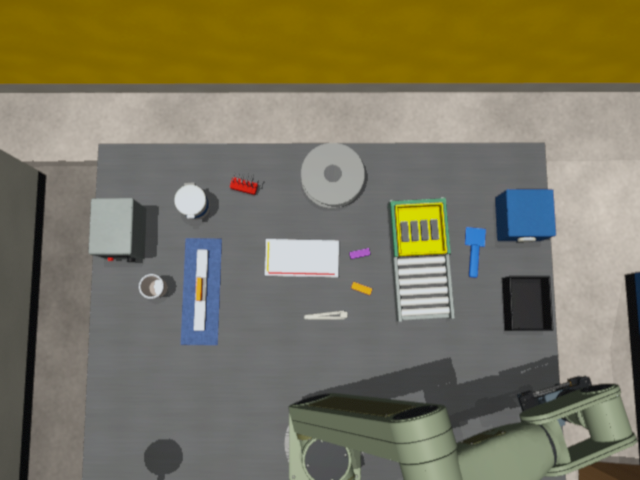

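The final view shows four bars in the tote at (420,230) against the bay stop and the straightedge lengthwise on its mat at (201,290). The plate is clear and the other things are where they were. Handing in.

```bash
python3 -c "
from bench import manip
print(manip.finish_job())"
```

```text
the job is handed in; nothing more can be done
None
```

The job is done and handed in at about 91 s: the four bars are in the tote, the tote is home in the green bay, the straightedge was laid flush at the red and then the yellow edge, and it is back on its mat; the hand-in returned no verdict.

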